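# Slide one board out of a leaning stack into the next bay

### The arm

A 6-joint arm with a two-finger parallel gripper is mounted at the origin on a cart in front of the work surface, level with it; the furniture and walls round the work are solid. World frame = base frame: x ahead of the robot, y to its left, z up, the work surface at z = 0. Lengths are in mm, angles in rad, forces in N, time in s.
With the tool pointing down it reaches from about 250 to 775 mm from the base axis. Payload 4 kg.
Tool frame: the origin (TCP) lies midway between the tips of the shut fingers; the grasp point (between the pads) lies manip.pinch_z behind it (manip.pinch_z is the distance from the TCP to the grasp point, in mm); y points along the fingers, z is the direction in which the jaws open and shut, and the axes are right-handed (so a half turn about y gives the same grasp; the last joint's range is limited). The gripper opens to 94 mm and grips with 3 to 60 N. Pads are 16 mm wide; open, the fingers measure 119 mm over their backs; the gripper's body (75 mm by 177 mm) begins 78 mm behind the grasp point.
Start: joints at [1.203, 0.087, 1.371, -0, 1.684, -0.103], TCP at [143.953, 530.846, 205.506] pointing down, gripper open.
Joint ranges: [-3.1, 3.1], [-0.76, 2.03], [0.27, 2.55], [-1.08, 4.22], [0.17, 2.65], [-2.57, 2.57]. Speed limits (rad/s): [2.79, 2.79, 3.14, 3.14, 3.14, 3.14].

### API

Orientations are given as a rotation vector (axis times angle).
In Python, from station import state, vision, job_done, manip gives the robot as it stands.
- The arm moves only by the shell command python3 -m pendant 'ROWS' [OPENING]. ROWS is JSON, a list of rows, each a list of 6 numbers: the shift along the tool's x, y, z in m, then the turn, a rotation vector about the tool's x, y, z in degrees. In form: [[tx, ty, tz, ax, ay, az], ...]. A call has exactly 5 rows; each row shifts and turns the commanded pose from where the row before left it, along the tool's axes as they then stand; what a row does not reach is not made up. A row lasts 1/10 s, in which the tool goes at most 50 mm and 8.59 degrees, less where a joint would pass 70% of its speed; a pose out of reach is approached as far as the arm can. A call is refused whole if a number of a shift passes 0.05 or a number of a turn 8.59, either way. A call with a gripper value outside its range is refused whole. OPENING is the closure, from 0 (fully open) to 1 (shut), set as the call begins (- or left out, the last holds). The fingers move at their own pace and stop on an object; the grip force is fixed at half the most. Time passes only in rows, so rows that do not move let the fingers close, or fill a call up. It gives the time, the measured TCP pose, the force and the opening at its end, in the units of the state.
- state(): the state, without advancing time (a new reading comes with each control period).
- vision.grab_frame(name): name is "side" or "top"; returns a dict with "frame" (480x640x3 uint8, blue, green, red), "intrinsics" (3x3 intrinsics, pixels), "extrinsics" (4x4, takes a point from camera to world coordinates). Camera axes: x right, y up, looking along -z (the intrinsics and any distortion apply to the point x, -y, -z); pixel columns grow to the right and rows downward; lengths in mm; the calibration is good to about 2 mm. A picture is of the moment at which its call begins. There is no depth.
- job_done(): hands the job in, once; it reports no verdict.
The state is a dict: "time_s": time; "qpos": joint angles; "joint_vel": joint speeds; "tau": joint torques, N m; "ee_pos": TCP position; "tcp_rot": TCP orientation; "contact_force": force on the tool from outside, world axes, zero at the start; "ft_torque": the same for the moment, N m; "finger_gap": finger opening in mm.
Only numpy, scipy, OpenCV 4.12 (cv2) and the standard library are available. Lean on these libraries where they do the work, as an engineer would, in place of code of your own. Each camera call takes 0.05 s, during which the arm holds its last target. There are 200 camera calls.

### The job

Four plywood boards lean as a stack in one bay of the two-bay sheet rack. Draw the keeper slide between the bays fully back by its upright post, slide the tall board with the holed tab sideways out of the stack, keeping it on the ledge, until it leans wholly inside the empty bay, then bring the keeper fully forward again between the bays. The other three boards must stay leaning in their bay, and the parts standing round the rack must stay where they are.

Things in the scene. Friction and masses are not known exactly. Their poses are not given: they have to be found in the camera images.
- rack: Fixed steel foot of the rack, 412 x 126 mm. Origin on the bench below the line where ledge and back wall meet, midway between the bays; x to the back (away from the robot within 0.2 rad), y along the rack, z up. Bay middles at y = +101.5 and -101.5 mm; each bay 185 mm long, an 18 mm slot for the keeper between them; an end stop 60 mm tall at each outer end.
- stack_bay: Bay that holds the stack, left or right. Origin on the bench below the line where ledge and wall meet, mid-length; axes as the rack's. Grey wall 112 mm tall leaning back 0.19 rad; white ledge square to it, sloping down to the wall, 36 mm deep, 18 mm above the bench at the wall, lip 6 mm high in front. Boards slide easily (friction about 0.18).
- empty_bay: The empty bay, same in shape, origin and axes as the stack bay; wall, ledge and lip run on in one plane from bay to bay.
- keeper (a joint): Slide of the keeper: 0 = fully forward, its bar crosses the ledge between the bays and blocks all boards; 0.058 m = fully back, bar clear behind the wall and the way free. Moves level along the rack's +x; about 2 N of friction, stays where it is left.
- keeper_post (a point): On the axis of the keeper's upright round steel post (12 mm diameter, black tip), behind the wall, 115 mm above the bench; the post stands from 44 to 130 mm above the bench. It is 80 mm behind the rack's origin when the keeper is forward, 138 mm when back.
- tab_board: Board to draw: plywood, 8 mm thick, 160 mm wide, 138 mm high, with a tab 60 mm wide and 52 mm high with a 24 mm hole on the middle of its top edge (190 mm in all); about 200 g. Rear, second or third in the stack; its tab stands some 45 mm above the other boards. Origin: centre of its underside; z up the leaning board, y along its width, x through it to the back.
- wide_board: Plain plywood board, 160 mm wide, 140 mm high, 8 mm thick. Origin and axes as for the tab board.
- notch_board: Plywood board 160 mm wide, 140 mm high, 8 mm thick, with a notch 70 mm wide and 28 mm deep in its top edge.
- step_board: Plywood board 160 mm wide, 8 mm thick, 134 mm high in its middle 90 mm, shoulders 100 mm high; always the front board of the stack.
- piston: Bare metal engine piston, 70 mm across, 58 mm high, standing on the bench near the rack; bystander. Origin under its centre.
- gear: Grey steel gear wheel, 60 mm across, 21 mm high, lying flat near the rack; bystander. Origin under its centre.
- filter: Black and orange oil filter, 79 mm across, 80 mm high, standing near the rack; bystander. Origin under its centre.

How it is judged:
By the outcome, as a careful person would: the job done as asked, in the order asked, and still so for the second after the job is handed in, with the robot touching nothing.
It also fails if it takes over 58 s, if anything falls off the work surface, if the arm or the gripper's body presses on something with over 40 N, if the wrist force passes 120 N, or if a joint passes its speed limit or range.

## Working session

There is one attempt and no reset: what is moved stays moved. The work goes in short steps, Python scripts to look and compute and a shell command to move; the robot and the scene stay as the last step left them, time stands still between calls to the robot, and variables do not carry over. Pictures are saved under pics/ and viewed, about 8 in all and at most 12, crops included, and the job is handed in when it is done.

```bash
ls; mkdir -p pics; python3 - <<'E'
from station import state, vision, manip
import cv2,numpy as np
print(state(), manip.pinch_z)
for n in("side","top"):
    f=vision.grab_frame(n); cv2.imwrite(f"pics/{n}0.png",f["frame"]); np.savez(f"pics/{n}0.npz",**f)
    print(n,f["intrinsics"],f["extrinsics"].round(4).tolist(),[k for k in f])
E
```

```text
pics
{'time_s': 0.0, 'qpos': array([ 1.20290067e+00,  8.79785916e-02,  1.37220487e+00, -1.50947911e-05,
        1.68363037e+00, -1.03089405e-01]), 'joint_vel': array([ 4.42936545e-05,  5.24274113e-05,  1.23526706e-03, -4.70643738e-04,
       -3.58188571e-04, -1.54327185e-03]), 'tau': array([ 5.22477694e-04, -3.40182137e+01, -3.02426684e+01,  7.17410585e-02,
        3.29829566e-02, -1.48295908e-04]), 'ee_pos': array([143.75471701, 530.31797552, 204.31635934]), 'tcp_rot': array([-1.56294834,  0.20832812, -0.20753484]), 'contact_force': array([0.48324322, 0.64921225, 0.04345945]), 'ft_torque': array([ 0.00299546,  0.05112175, -0.0227715 ]), 'finger_gap': 93.9874234965179} 18.8
side [[593.46630264   0.         332.12328694]
 [  0.         593.46630264 242.03157283]
 [  0.           0.           1.        ]] [[0.8325, 0.2204, -0.5083, 42.106], [-0.5536, 0.2961, -0.7784, -884.7444], [-0.021, 0.9294, 0.3686, 451.8042], [0.0, 0.0, 0.0, 1.0]] ['frame', 'intrinsics', 'extrinsics']
top [[577.8126021    0.         312.12005826]
 [  0.         577.8126021  239.84237529]
 [  0.           0.           1.        ]] [[0.0203, 0.994, -0.1073, 408.6909], [-0.9997, 0.0191, -0.0122, -134.807], [-0.0101, 0.1076, 0.9941, 1202.8571], [0.0, 0.0, 0.0, 1.0]] ['frame', 'intrinsics', 'extrinsics']
```

View pics/side0.png

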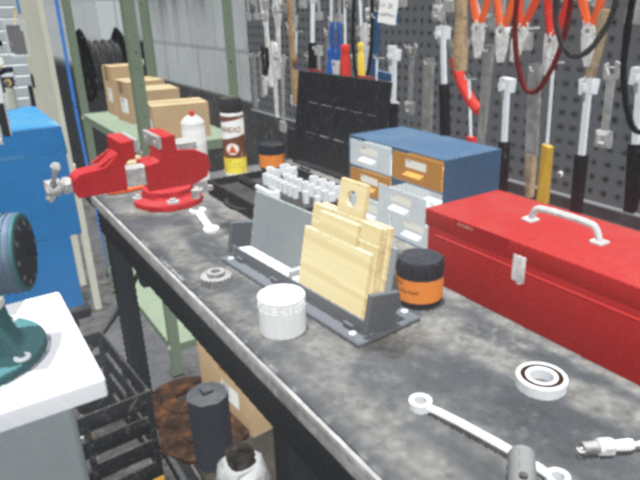

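View pics/top0.png

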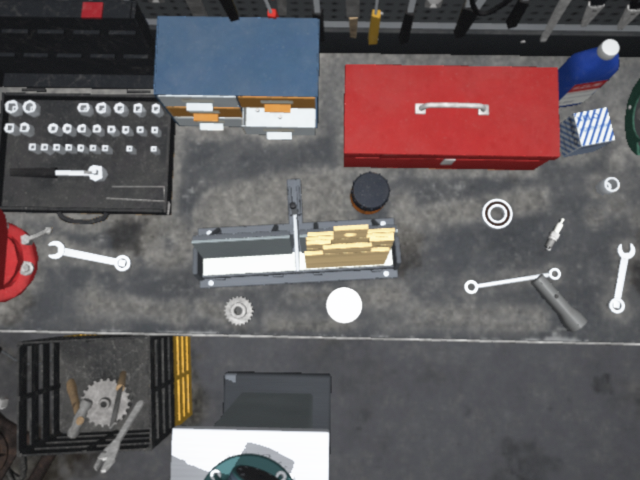

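The stack is in the right bay (y<0) and the empty bay is on the left. In the top view the keeper bar is at about (296,245) and its post near (293,205). The side view shows the tab hole at (352,197). Next I'll zoom in.

```bash
cat > h.py <<'E'
import numpy as np,cv2
def load(n): return dict(np.load(n))
def proj(f,P):
    E=f["extrinsics"];K=f["intrinsics"];p=(np.atleast_2d(P)-E[:3,3])@E[:3,:3]
    p=p*[1,-1,-1]; q=p@K.T; return q[:,:2]/q[:,2:]
def ray(f,u,v):
    E=f["extrinsics"];d=np.linalg.inv(f["intrinsics"])@[u,v,1]*[1,-1,-1]
    return E[:3,3],E[:3,:3]@d
def onz(f,u,v,z):
    o,d=ray(f,u,v);return o+d*(z-o[2])/d[2]
def tri(f,a,g,b):
    o,d=ray(f,*a);p,e=ray(g,*b);d=d/np.linalg.norm(d);e=e/np.linalg.norm(e)
    s=np.linalg.lstsq(np.c_[d,-e],p-o,rcond=None)[0];A=o+s[0]*d;B=p+s[1]*e
    return (A+B)/2,np.linalg.norm(A-B)
E
python3 - <<'E'
import cv2
t=cv2.imread("pics/top0.png")[165:335,180:410];s=cv2.imread("pics/side0.png")[165:350,200:460]
cv2.imwrite("pics/tz.png",cv2.resize(t,None,fx=3.4,fy=3.4,interpolation=cv2.INTER_CUBIC))
cv2.imwrite("pics/sz.png",cv2.resize(s,None,fx=3,fy=3,interpolation=cv2.INTER_CUBIC))
E
```

```text
(no output)
```

View pics/tz.png

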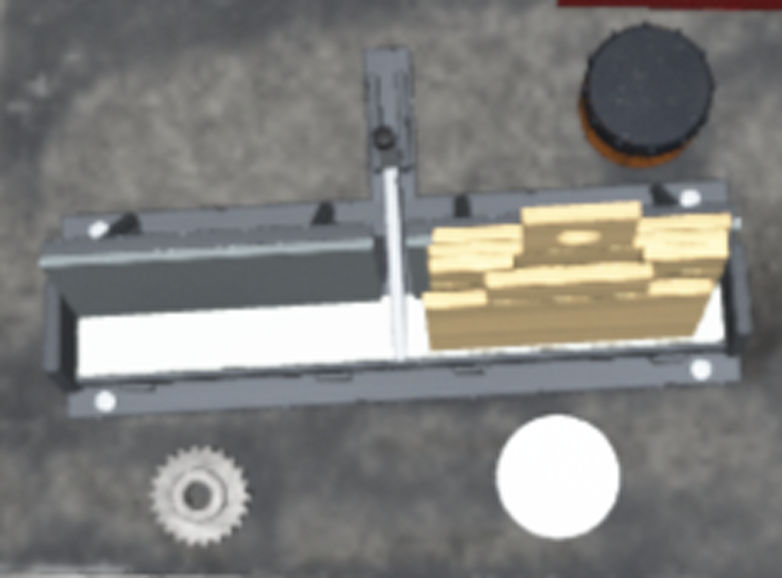

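View pics/sz.png

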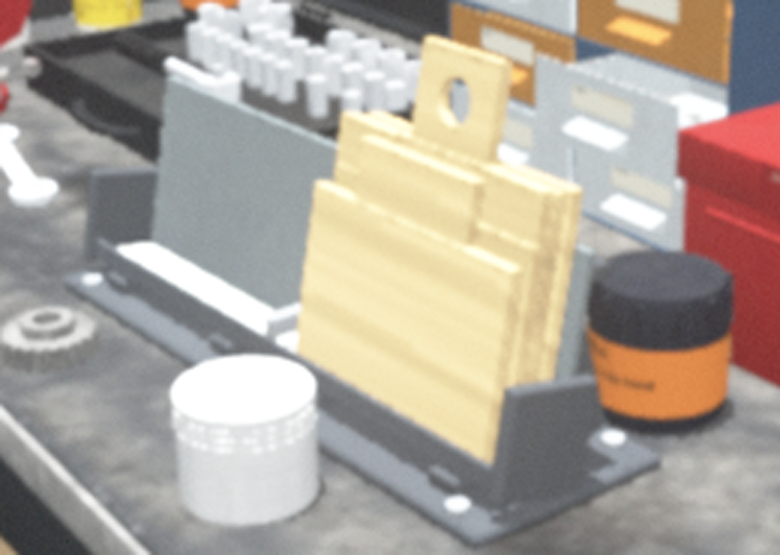

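```bash
python3 - <<'E'
import cv2,numpy as np
t=cv2.imread("pics/top0.png")[220:272,300:402];s=cv2.imread("pics/side0.png")[170:265,305:400]
a=cv2.resize(t,(800,408),interpolation=cv2.INTER_CUBIC)
cv2.imwrite("pics/tz2.png",a)
b=cv2.resize(s,(600,600),interpolation=cv2.INTER_CUBIC);cv2.imwrite("pics/sz2.png",b)
E
```

```text
(no output)
```

View pics/tz2.png

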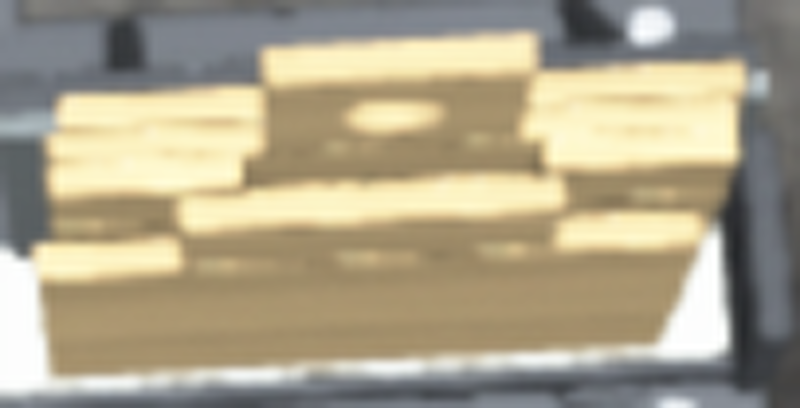

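View pics/sz2.png

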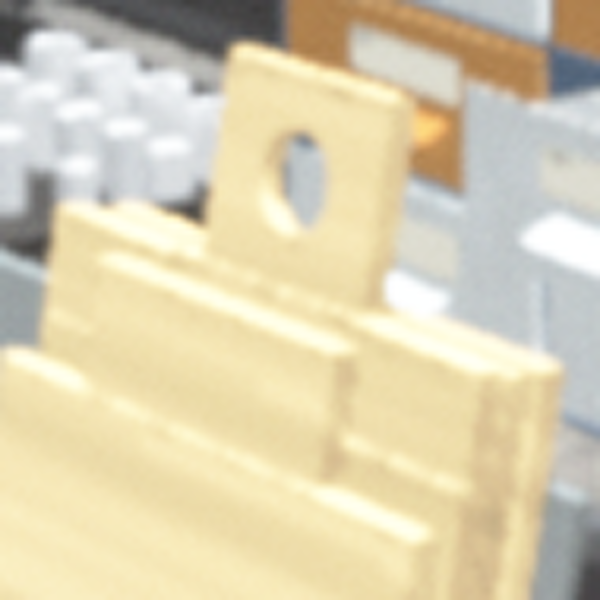

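The order from the rear is wide, tab, notch, step, so the tab board is second. Next I'll measure the rack pose, the post and the cabinet.

```bash
python3 - <<'E'
from h import *
T=load("pics/top0.npz");S=load("pics/side0.npz")
tz=lambda u,v:(180+(u+.5)/3.4-.5,165+(v+.5)/3.4-.5)
sz=lambda u,v:(200+(u+.5)/3-.5,165+(v+.5)/3-.5)
t2=lambda u,v:(300+(u+.5)/7.843-.5,220+(v+.5)/7.846-.5)
s2=lambda u,v:(305+(u+.5)/6.316-.5,170+(v+.5)/6.316-.5)
np.set_printoptions(precision=1,suppress=True)
B={'BL':(98,230),'FL':(106,402),'BR':(690,198),'FR':(702,370)}
for k,v in B.items(): print(k,onz(T,*tz(*v),6))
print('side FR',onz(S,*sz(457,504),6),'BR',onz(S,*sz(613,438),6),'FL',onz(S,*sz(92,281),6))
for k,v in {'fl':(70,416),'fr':(741,381),'bl':(64,217),'br':(727,182)}.items(): print(k,onz(T,*tz(*v),3))
print('posttip',onz(T,*tz(384,135),130))
print('ledge/wall L',onz(T,*tz(78,318),18),onz(T,*tz(380,298),18))
print('walltop L front',onz(T,*tz(45,262),128),onz(T,*tz(372,243),128))
print('tab hole tri',tri(T,t2(395,117),S,s2(297,183)))
print('tab top front L/R',tri(T,t2(263,85),S,s2(230,48)),tri(T,t2(538,70),S,s2(400,100)))
print('cab bottomdrawer', [onz(T,u,v,z) for (u,v) in((280,136),(280,110)) for z in(50,120)])
print('cab drawer edge tri', tri(T,(244,130),S,(381,192)), tri(T,(317,128),S,(428,217)))
for n,c in(('piston',(558,477)),):print(n,onz(T,*tz(*c),58))
print('filter',onz(T,*tz(648,90),80),'gear',onz(T,*tz(199,495),21))
E
```

```text
BL [549.6  96.8   6. ]
FL [444.3  87.8   6. ]
BR [ 576.4 -266.5    6. ]
FR [ 470.9 -274.5    6. ]
side FR [ 480.3 -261.6    6. ] BR [ 585.7 -254.     6. ] FL [452.4 103.    6. ]
fl [435.4 110.    3. ]
fr [ 464.9 -298.7    3. ]
bl [557.7 118.7   3. ]
br [ 587.2 -289.5    3. ]
posttip [591.  -83.6 130. ]
ledge/wall L [494.3 104.5  18. ] [510.  -78.2  18. ]
walltop L front [516.9 101.8 128. ] [530.9 -78.3 128. ]
tab hole tri (array([ 530.7, -189.9,  184.3]), np.float64(2.768804443493873))
tab top front L/R (array([ 533.8, -159.1,  210.1]), np.float64(1.707805717035185)) (array([ 538.6, -220. ,  210.1]), np.float64(2.7183134406640814))
cab bottomdrawer [array([745.8, -50.6,  50. ]), array([725.3, -55.7, 120. ]), array([800.6, -49.1,  50. ]), array([776.8, -54.3, 120. ])]
cab drawer edge tri (array([743.5,  13.9, 105.8]), np.float64(7.582095124761141)) (array([ 749.9, -125.4,   91.5]), np.float64(2.911370995622613))
piston [ 404.7 -185.7   58. ]
filter [ 628.7 -233.6   80. ] gear [389.5  27.1  21. ]
```

```bash
cat >> h.py <<'E'
from scipy.spatial.transform import Rotation as Rn
O=np.array([511.2,-89.6,0]);Y=0.072
RK=Rn.from_euler('z',Y).as_matrix()
def w(p): return O+RK@np.array(p,float)      # rack->world
def goal(p,lean=0.):
    "tool z=+rack x, tool y=down (leaning), so x=y cross z"
    z=np.array([np.cos(lean),0,-np.sin(lean)]);y=-np.array([np.sin(lean),0,np.cos(lean)])
    return w(p),RK@np.c_[np.cross(y,z),y,z]
def todo(p,lean=0.):
    from station import state
    s=state();R=Rn.from_rotvec(s['tcp_rot']).as_matrix();P,G=goal(p,lean)
    print('t',round(s['time_s'],2),'rackpos',(RK.T@(s['ee_pos']-O)).round(1),'q',s['qpos'].round(2),'gap',round(s['finger_gap'],1),'F rack',(RK.T@s['contact_force']).round(1))
    print('shift tool now',(R.T@(P-s['ee_pos'])).round(1),'in goal axes',(G.T@(P-s['ee_pos'])).round(1),'turn deg',np.degrees(Rn.from_matrix(R.T@G).as_rotvec()).round(2))
E
python3 -c "
from h import *
T=load('pics/top0.npz');todo([80,0,250])"
```

```text
t 0.1 rackpos [-321.9  644.8  204.4] q [ 1.2   0.09  1.37 -0.    1.68 -0.1 ] gap 94.0 F rack [ 1.1 -0.6  0.2]
shift tool now [ 592.4  -44.7 -475.9] in goal axes [644.8 -45.6 401.9] turn deg [1.100e-01 7.071e+01 6.000e-02]
```

```bash
python3 -m pendant '[[0,-0.009,0,0,7.07,0],[0,-0.009,0,0,7.07,0],[0,-0.009,0,0,7.07,0],[0,-0.009,0,0,7.07,0],[0,-0.009,0,0,7.07,0]]' 0.58
python3 -m pendant '[[0,0,0,0,7.07,0],[0,0,0,0,7.07,0],[0,0,0,0,7.07,0],[0,0,0,0,7.07,0],[0,0,0,0,7.07,0]]'
python3 -m pendant '[[0.032,0,0.02,0,0,0],[0.032,0,0.02,0,0,0],[0.032,0,0.02,0,0,0],[0.032,0,0.02,0,0,0],[0.032,0,0.02,0,0,0]]'
python3 -m pendant '[[0.032,0,0.02,0,0,0],[0.032,0,0.02,0,0,0],[0.032,0,0.02,0,0,0],[0.032,0,0.02,0,0,0],[0.032,0,0.02,0,0,0]]'
python3 -m pendant '[[0.032,0,0.02,0,0,0],[0.032,0,0.02,0,0,0],[0.032,0,0.02,0,0,0],[0.032,0,0.02,0,0,0],[0.032,0,0.02,0,0,0]]'
python3 -c "
from h import *
todo([80,0,250])"
```

```text
time_s: 0.6
ee_pos: [143.8, 530.6, 250.2]
tcp_rot: [-1.459, 0.692, -0.692]
contact_force: [-0.2, 0.1, 0.1]
finger_gap: 57.3
time_s: 1.1
ee_pos: [143.8, 530.6, 249.8]
tcp_rot: [-1.241, 1.16, -1.16]
contact_force: [0.2, -0.5, 0.4]
finger_gap: 39.7
time_s: 1.6
ee_pos: [255.6, 377.0, 249.9]
tcp_rot: [-1.243, 1.156, -1.156]
contact_force: [-0.3, -0.7, 0.7]
finger_gap: 39.4
time_s: 2.1
ee_pos: [366.9, 224.6, 250.1]
tcp_rot: [-1.243, 1.156, -1.156]
contact_force: [-0.0, 0.1, -0.0]
finger_gap: 39.4
time_s: 2.6
ee_pos: [478.2, 72.2, 250.0]
tcp_rot: [-1.243, 1.157, -1.156]
contact_force: [1.3, 0.5, 0.0]
finger_gap: 39.6
t 2.6 rackpos [-21.3 163.8 250. ] q [ 0.03 -0.07  1.44  0.    1.77 -0.04] gap 39.6 F rack [1.4 0.4 0. ]
shift tool now [ 1.638e+02 -1.000e-01  1.013e+02] in goal axes [163.8  -0.  101.3] turn deg [ 0.04 -0.01 -0.02]
```

```bash
python3 -m pendant '[[0.033,0,0.0203,0,0,0],[0.033,0,0.0203,0,0,0],[0.033,0,0.0203,0,0,0],[0.033,0,0.0203,0,0,0],[0.032,0,0.02,0,0,0]]'
python3 -m pendant '[[0,0.03,0,0,0,0],[0,0.03,0,0,0,0],[0,0.03,0,0,0,0],[0,0.03,0,0,0,0],[0,0.02,0,0,0,0]]'
python3 -m pendant '[[0,0.008,0,0,0,0],[0,0,0,0,0,0],[0,0,0,0,0,0],[0,0,0,0,0,0],[0,0,0,0,0,0]]'
python3 -c "
from h import *
todo([80,0,102])
from station import vision
for n in ('side','top'):
  f=vision.grab_frame(n);cv2.imwrite(f'pics/{n}1.png',f['frame'])
a=cv2.imread('pics/side1.png')[90:350,200:460];b=cv2.imread('pics/top1.png')[120:380,180:440]
cv2.imwrite('pics/c1.png',cv2.resize(np.hstack([a,b]),(800,400),interpolation=cv2.INTER_CUBIC))"
```

```text
time_s: 3.1
ee_pos: [591.0, -84.1, 249.7]
tcp_rot: [-1.243, 1.157, -1.155]
contact_force: [0.4, -0.0, 0.3]
finger_gap: 39.5
time_s: 3.6
ee_pos: [588.8, -82.3, 106.9]
tcp_rot: [-1.245, 1.16, -1.153]
contact_force: [-0.0, 0.1, -0.0]
finger_gap: 39.4
time_s: 4.1
ee_pos: [591.4, -82.8, 104.1]
tcp_rot: [-1.241, 1.154, -1.158]
contact_force: [-0.1, 0.7, -0.3]
finger_gap: 39.8
t 4.1 rackpos [ 80.5   1.  104.1] q [-0.23  0.23  1.41  0.    1.5  -0.31] gap 39.8 F rack [-0.   0.7 -0.3]
shift tool now [ 1.   2.1 -0.5] in goal axes [ 1.   2.1 -0.5] turn deg [-0.16  0.01  0.04]
```

View pics/c1.png

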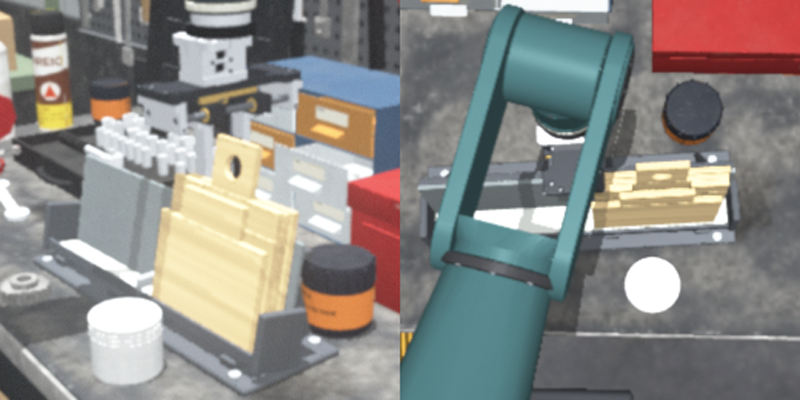

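The gripper hangs over the post and clear of the tab. Next I'll grip the post and draw the keeper back.

```bash
python3 -m pendant '[[0,0,0,0,0,0],[0,0,0,0,0,0],[0,0,0,0,0,0],[0,0,0,0,0,0],[0,0,0,0,0,0]]' 1
python3 -c "
from h import *
todo([138,0,102])"
python3 -m pendant '[[0,0,0.01,0,0,0],[0,0,0.012,0,0,0],[0,0,0.012,0,0,0],[0,0,0.012,0,0,0],[0,0,0.009,0,0,0]]'
python3 -m pendant '[[0,0,0.002,0,0,0],[0,0,0.001,0,0,0],[0,0,0,0,0,0],[0,0,0,0,0,0],[0,0,0,0,0,0]]'
python3 -c "
from h import *
todo([138,0,102])"
```

```text
time_s: 4.7
ee_pos: [590.6, -82.6, 102.4]
tcp_rot: [-1.242, 1.156, -1.156]
contact_force: [0.9, 0.0, -0.5]
finger_gap: 11.5
t 4.7 rackpos [ 79.7   1.3 102.4] q [-0.23  0.23  1.41  0.    1.5  -0.31] gap 11.5 F rack [ 0.9 -0.  -0.5]
shift tool now [ 1.3  0.4 58.3] in goal axes [ 1.3  0.4 58.3] turn deg [-0.02  0.01 -0.01]
time_s: 5.2
ee_pos: [645.8, -78.5, 102.4]
tcp_rot: [-1.243, 1.157, -1.155]
contact_force: [-2.5, 0.0, 2.1]
finger_gap: 11.2
time_s: 5.7
ee_pos: [646.0, -78.5, 102.4]
tcp_rot: [-1.247, 1.161, -1.153]
contact_force: [-7.7, -0.2, 4.3]
finger_gap: 11.5
t 5.7 rackpos [135.3   1.4 102.4] q [-0.21  0.35  1.26 -0.    1.54 -0.28] gap 11.5 F rack [-7.7  0.3  4.3]
shift tool now [1.4 0.4 2.7] in goal axes [1.4 0.4 2.7] turn deg [ 0.35 -0.01 -0.03]
```

```bash
python3 -m pendant '[[0,0,0.002,0,0,0],[0,0,0.002,0,0,0],[0,0,0.001,0,0,0],[0,0,0,0,0,0],[0,0,0,0,0,0]]'
python3 -c "
from h import *
todo([138,0,102])"
```

```text
time_s: 6.2
ee_pos: [646.0, -78.5, 102.2]
tcp_rot: [-1.255, 1.17, -1.148]
contact_force: [-20.3, -0.8, 9.2]
finger_gap: 11.0
t 6.2 rackpos [135.3   1.4 102.2] q [-0.21  0.36  1.25 -0.    1.55 -0.28] gap 11.0 F rack [-20.3   0.6   9.2]
shift tool now [1.4 0.1 2.7] in goal axes [1.4 0.2 2.7] turn deg [ 1.03 -0.04 -0.07]
```

```bash
sed -i 's/^O=.*/O=np.array([508.7,-89.8,0]);Y=0.072/' h.py
python3 -m pendant '[[0,0,-0.003,0,0,0],[0,0,-0.003,0,0,0],[0,0,0,0,0,0],[0,0,0,0,0,0],[0,0,0,0,0,0]]'
python3 -m pendant '[[0,0,0,0,0,0],[0,0,0,0,0,0],[0,0,0,0,0,0],[0,0,0,0,0,0],[0,0,0,0,0,0]]' 0.58
python3 -c "
from h import *
todo([138,0,102])"
python3 -m pendant '[[0,-0.02,0,0,0,0],[0,-0.04,0,0,0,0],[0,-0.04,0,0,0,0],[0,-0.04,0,0,0,0],[0,-0.02,0,0,0,0]]'
python3 -c "
from h import *
from station import vision
xb=np.array([np.cos(.19),0,-np.sin(.19)]);zb=np.array([np.sin(.19),0,np.cos(.19)])
g=np.array([0,0,18])-12*xb+150*zb+[0,-122.5,0]
print(g,g+60*zb)
todo(g+60*zb,.19)
for n in ('side','top'):
  f=vision.grab_frame(n);cv2.imwrite(f'pics/{n}2.png',f['frame']);np.savez(f'pics/{n}2.npz',**f)
a=cv2.imread('pics/side2.png')[90:350,200:460];b=cv2.imread('pics/top2.png')[120:380,180:440]
cv2.imwrite('pics/c2.png',cv2.resize(np.hstack([a,b]),(800,400),interpolation=cv2.INTER_CUBIC))
"
```

```text
time_s: 6.7
ee_pos: [646.0, -78.5, 102.3]
tcp_rot: [-1.245, 1.159, -1.154]
contact_force: [-6.3, 0.9, 3.7]
finger_gap: 11.5
time_s: 7.2
ee_pos: [647.6, -78.5, 102.4]
tcp_rot: [-1.242, 1.156, -1.156]
contact_force: [0.2, -0.1, 0.5]
finger_gap: 39.3
t 7.2 rackpos [139.4   1.3 102.4] q [-0.21  0.35  1.26  0.    1.53 -0.28] gap 39.3 F rack [ 0.2 -0.1  0.5]
shift tool now [ 1.3  0.4 -1.4] in goal axes [ 1.3  0.4 -1.4] turn deg [-0.03  0.01 -0.  ]
time_s: 7.7
ee_pos: [648.5, -78.7, 267.8]
tcp_rot: [-1.238, 1.15, -1.161]
contact_force: [0.9, -0.9, 0.4]
finger_gap: 39.5
[  16.54478343 -122.5         167.56694201] [  27.87631712 -122.5         226.48719611]
t 7.7 rackpos [140.2   1.1 267.8] q [-0.21  0.32  0.98  0.    1.84 -0.28] gap 39.5 F rack [ 0.8 -0.9  0.4]
shift tool now [ 123.5   40.7 -112.7] in goal axes [ 123.6   61.8 -102.6] turn deg [-11.31  -0.     0.11]
```

View pics/c2.png

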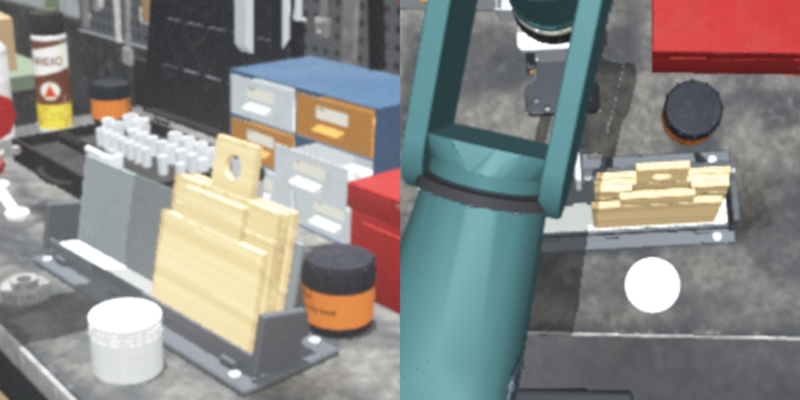

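```bash
python3 -m pendant '[[0.025,0,-0.0225,0,0,0],[0.025,0,-0.0225,0,0,0],[0.025,0,-0.0225,0,0,0],[0.025,0,-0.0225,0,0,0],[0.0235,0,-0.0225,0,0,0]]'
python3 -m pendant '[[0,0.01,0,-3,0,0],[0,0.01,0,-3,0,0],[0,0.01,0,-3,0,0],[0,0.01,0,-2.3,0,0],[0,0,0,0,0,0]]'
python3 -c "
from h import *
todo([16.5,-122.5,167.6],.19)"
```

```text
time_s: 8.3
ee_pos: [542.5, -210.5, 259.8]
tcp_rot: [-1.243, 1.159, -1.153]
contact_force: [-0.7, -0.1, -0.4]
finger_gap: 39.5
time_s: 8.8
ee_pos: [540.2, -209.2, 218.0]
tcp_rot: [-1.394, 1.3, -1.054]
contact_force: [-0.6, -0.1, -0.4]
finger_gap: 39.6
t 8.8 rackpos [  22.8 -121.4  218. ] q [-0.41  0.3   1.11 -0.1   1.91 -0.51] gap 39.6 F rack [-0.7 -0.1 -0.4]
shift tool now [ 1.3 50.7  4. ] in goal axes [ 1.1 50.7  3.3] turn deg [ 0.82  0.09 -0.2 ]
```

```bash
python3 -m pendant '[[0.001,0,0.003,0,0,0],[0,0.015,0,0,0,0],[0,0.015,0,0,0,0],[0,0.012,0,0,0,0],[0,0.007,0,0,0,0]]'
python3 -m pendant '[[0,0,0,0,0,0],[0,0,0,0,0,0],[0,0,0,0,0,0],[0,0,0,0,0,0],[0,0,0,0,0,0]]'
python3 -c "
from h import *
todo([16.5,-122.5,167.6],.19)
from station import vision
for n in ('side','top'):
  f=vision.grab_frame(n);cv2.imwrite(f'pics/{n}3.png',f['frame'])
a=cv2.imread('pics/side3.png')[120:320,280:480]
cv2.imwrite('pics/c3.png',cv2.resize(a,(600,600),interpolation=cv2.INTER_CUBIC))
"
```

```text
time_s: 9.3
ee_pos: [533.9, -211.5, 173.5]
tcp_rot: [-1.391, 1.294, -1.061]
contact_force: [-1.4, 0.5, -0.1]
finger_gap: 39.5
time_s: 9.8
ee_pos: [534.6, -211.6, 174.5]
tcp_rot: [-1.391, 1.293, -1.062]
contact_force: [1.1, -0.1, 0.1]
finger_gap: 39.6
t 9.8 rackpos [  17.1 -123.3  174.5] q [-0.42  0.29  1.21 -0.1   1.82 -0.51] gap 39.6 F rack [ 1.1 -0.1  0.1]
shift tool now [-0.8  6.9  0.8] in goal axes [-0.8  6.9  0.7] turn deg [ 0.36 -0.    0.02]
```

View pics/c3.png

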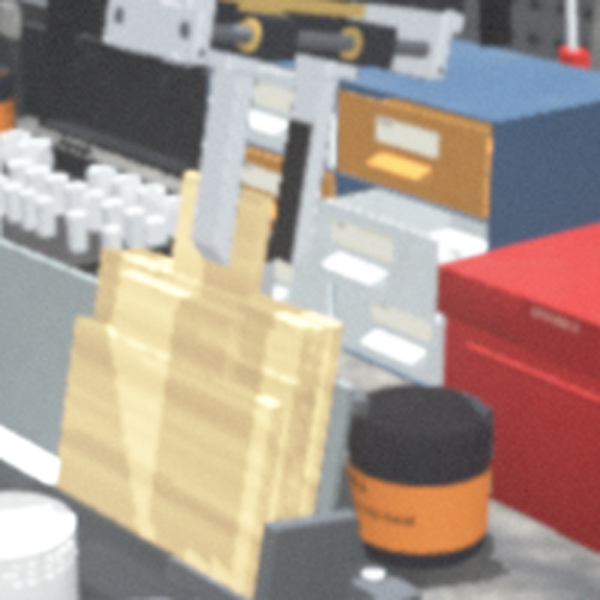

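The fingers straddle the tab on its right side and sit above the other boards. Now I'll grip.

```bash
python3 -m pendant '[[-0.001,0.003,0.001,0,0,0],[0,0,0,0,0,0],[0,0,0,0,0,0],[0,0,0,0,0,0],[0,0,0,0,0,0]]'
python3 -m pendant '[[0,0,0,0,0,0],[0,0,0,0,0,0],[0,0,0,0,0,0],[0,0,0,0,0,0],[0,0,0,0,0,0]]' 1
python3 -m pendant '[[0,0,0,0,0,0],[0,0,0,0,0,0],[0,0,0,0,0,0],[0,0,0,0,0,0],[0,0,0,0,0,0]]'
python3 -c "
from h import *
todo([16.5,80.5,170],.19)"
```

```text
time_s: 10.4
ee_pos: [534.7, -210.5, 170.9]
tcp_rot: [-1.391, 1.294, -1.061]
contact_force: [-0.4, -0.1, 0.6]
finger_gap: 39.4
time_s: 10.9
ee_pos: [534.7, -210.5, 170.9]
tcp_rot: [-1.391, 1.294, -1.061]
contact_force: [-0.6, -0.1, 0.7]
finger_gap: 8.3
time_s: 11.4
ee_pos: [534.7, -210.5, 170.9]
tcp_rot: [-1.391, 1.294, -1.061]
contact_force: [-0.4, -0.2, -0.5]
finger_gap: 8.0
t 11.4 rackpos [  17.3 -122.2  170.9] q [-0.42  0.29  1.21 -0.09  1.81 -0.5 ] gap 8.0 F rack [-0.4 -0.1 -0.5]
shift tool now [-202.7    1.    -0.6] in goal axes [-202.7    1.    -0.6] turn deg [ 0.4  0.  -0. ]
```

```bash
python3 -m pendant '[[-0.003,0,0,0,0,0],[-0.006,0,0,0,0,0],[-0.007,0,0,0,0,0],[-0.007,0,0,0,0,0],[-0.007,0,0,0,0,0]]'
python3 -m pendant '[[-0.007,0,0,0,0,0],[-0.007,0,0,0,0,0],[-0.007,0,0,0,0,0],[-0.006,0,0,0,0,0],[-0.003,0,0,0,0,0]]'
python3 -c "
from h import *
todo([16.5,80.5,170],.19)
from station import vision
for n in ('side','top'):
  f=vision.grab_frame(n);cv2.imwrite(f'pics/{n}4.png',f['frame'])
a=cv2.imread('pics/side4.png')[120:380,200:460];b=cv2.imread('pics/top4.png')[120:380,180:440]
cv2.imwrite('pics/c4.png',cv2.resize(np.hstack([a,b]),(800,400),interpolation=cv2.INTER_CUBIC))
"
```

```text
time_s: 11.9
ee_pos: [532.4, -179.7, 170.9]
tcp_rot: [-1.391, 1.294, -1.061]
contact_force: [-0.1, 0.1, 0.8]
finger_gap: 8.1
time_s: 12.4
ee_pos: [530.2, -149.9, 170.9]
tcp_rot: [-1.391, 1.294, -1.061]
contact_force: [0.3, -0.7, -0.2]
finger_gap: 7.6
t 12.4 rackpos [ 17.2 -61.5 170.9] q [-0.33  0.25  1.27 -0.08  1.81 -0.41] gap 7.6 F rack [ 0.3 -0.8 -0.2]
shift tool now [-142.     1.    -0.4] in goal axes [-142.     1.    -0.5] turn deg [ 0.42  0.03 -0.  ]
```

View pics/c4.png

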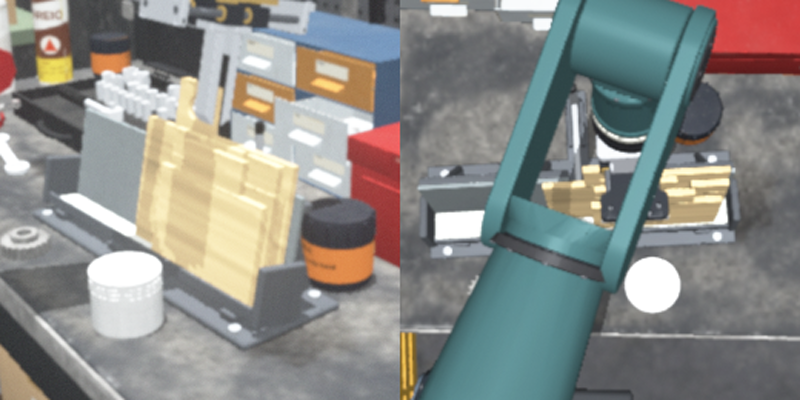

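The tab board slides out alone and the others stay in place. I'll continue.

```bash
python3 -m pendant '[[-0.004,0,0,0,0,0],[-0.007,0,0,0,0,0],[-0.007,0,0,0,0,0],[-0.007,0,0,0,0,0],[-0.007,0,0,0,0,0]]'
python3 -m pendant '[[-0.007,0,0,0,0,0],[-0.007,0,0,0,0,0],[-0.007,0,0,0,0,0],[-0.007,0,0,0,0,0],[-0.007,0,0,0,0,0]]'
python3 -m pendant '[[-0.007,0,0,0,0,0],[-0.007,0,0,0,0,0],[-0.007,0,0,0,0,0],[-0.007,0,0,0,0,0],[-0.007,0,0,0,0,0]]'
python3 -m pendant '[[-0.007,0,0,0,0,0],[-0.007,0,0,0,0,0],[-0.007,0,0,0,0,0],[-0.007,0,0,0,0,0],[-0.006,0,0,0,0,0]]'
python3 -m pendant '[[-0.004,0,0,0,0,0],[-0.001,0,0,0,0,0],[0,0,0,0,0,0],[0,0,0,0,0,0],[0,0,0,0,0,0]]'
python3 -c "
from h import *
todo([24.5,80.5,169.5],.19)
from station import vision
for n in ('side','top'):
  f=vision.grab_frame(n);cv2.imwrite(f'pics/{n}5.png',f['frame'])
a=cv2.imread('pics/side5.png')[120:380,200:460];b=cv2.imread('pics/top5.png')[120:380,180:440]
cv2.imwrite('pics/c5.png',cv2.resize(np.hstack([a,b]),(800,400),interpolation=cv2.INTER_CUBIC))
"
```

```text
time_s: 13.0
ee_pos: [527.9, -118.0, 170.9]
tcp_rot: [-1.391, 1.294, -1.061]
contact_force: [-0.7, 0.0, 1.1]
finger_gap: 7.7
time_s: 13.5
ee_pos: [525.4, -83.2, 170.9]
tcp_rot: [-1.391, 1.294, -1.061]
contact_force: [-0.6, -0.2, 0.5]
finger_gap: 7.9
time_s: 14.0
ee_pos: [523.1, -48.2, 170.8]
tcp_rot: [-1.39, 1.294, -1.061]
contact_force: [0.1, -0.8, 0.1]
finger_gap: 7.8
time_s: 14.5
ee_pos: [520.4, -14.3, 170.8]
tcp_rot: [-1.391, 1.294, -1.061]
contact_force: [0.5, 0.2, -1.0]
finger_gap: 7.6
time_s: 15.0
ee_pos: [520.1, -10.2, 170.8]
tcp_rot: [-1.391, 1.295, -1.061]
contact_force: [-1.1, 0.3, -2.3]
finger_gap: 7.6
t 15.0 rackpos [ 17.1  78.6 170.8] q [-0.11  0.18  1.34 -0.04  1.81 -0.18] gap 7.6 F rack [-1.1  0.4 -2.3]
shift tool now [-1.9 -0.2  7.5] in goal axes [-1.9 -0.1  7.5] turn deg [ 0.42 -0.02 -0.01]
```

View pics/c5.png

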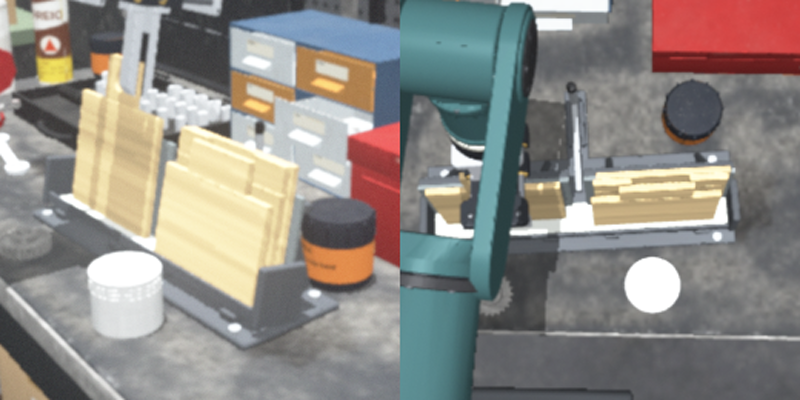

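```bash
python3 -m pendant '[[-0.002,0,0.002,0,0,0],[0,0,0.002,0,0,0],[0,0,0.002,0,0,0],[0,0,0.001,0,0,0],[0,0,0,0,0,0]]'
python3 -m pendant '[[0,0.001,0,0,0,0],[0,0,0,0,0,0],[0,0,0,0,0,0],[0,0,0,0,0,0],[0,0,0,0,0,0]]'
python3 -c "
from h import *
todo([24.5,80.5,169.5],.19)"
```

```text
time_s: 15.6
ee_pos: [527.1, -7.5, 169.5]
tcp_rot: [-1.391, 1.294, -1.061]
contact_force: [1.2, -0.2, -1.1]
finger_gap: 7.9
time_s: 16.1
ee_pos: [527.0, -7.5, 169.4]
tcp_rot: [-1.39, 1.293, -1.062]
contact_force: [0.9, -0.5, 5.5]
finger_gap: 7.9
t 16.1 rackpos [ 24.2  80.8 169.4] q [-0.1   0.2   1.33 -0.03  1.81 -0.18] gap 7.9 F rack [ 0.9 -0.5  5.5]
shift tool now [ 0.3 -0.1  0.3] in goal axes [ 0.3 -0.1  0.3] turn deg [0.32 0.   0.01]
```

```bash
python3 -m pendant '[[0,0,0,0,0,0],[0,0,0,0,0,0],[0,0,0,0,0,0],[0,0,0,0,0,0],[0,0,0,0,0,0]]' 0.58
python3 -m pendant '[[0,-0.01,0,0,0,0],[0,-0.02,0,0,0,0],[0,-0.03,0,0,0,0],[0,-0.03,0,0,0,0],[0,-0.03,0,0,0,0]]'
python3 -m pendant '[[0,0,0,2.9,0,0],[0,0,0,2.9,0,0],[0,0,0,2.9,0,0],[0,0,0,2.5,0,0],[0,0,0,0,0,0]]'
python3 -c "
from h import *
todo([137.5,1.3,275])
from station import vision
for n in ('side','top'):
  f=vision.grab_frame(n);cv2.imwrite(f'pics/{n}6.png',f['frame']);np.savez(f'pics/{n}6.npz',**f)
a=cv2.imread('pics/side6.png')[120:380,200:460];b=cv2.imread('pics/top6.png')[120:380,180:440]
cv2.imwrite('pics/c6.png',cv2.resize(np.hstack([a,b]),(800,400),interpolation=cv2.INTER_CUBIC))
"
```

```text
time_s: 16.6
ee_pos: [526.5, -7.5, 168.2]
tcp_rot: [-1.391, 1.295, -1.061]
contact_force: [0.1, 0.3, -0.2]
finger_gap: 39.0
time_s: 17.1
ee_pos: [550.3, -5.7, 288.2]
tcp_rot: [-1.39, 1.293, -1.062]
contact_force: [-0.1, -0.5, 0.0]
finger_gap: 39.8
time_s: 17.6
ee_pos: [549.5, -5.8, 288.1]
tcp_rot: [-1.242, 1.155, -1.157]
contact_force: [-0.1, -0.1, -0.5]
finger_gap: 39.5
t 17.6 rackpos [ 46.8  80.8 288.1] q [-0.11  0.08  1.21 -0.    1.84 -0.19] gap 39.5 F rack [-0.1 -0.1 -0.5]
shift tool now [79.5 13.3 90.7] in goal axes [79.5 13.1 90.7] turn deg [-0.06 -0.01  0.02]
```

View pics/c6.png

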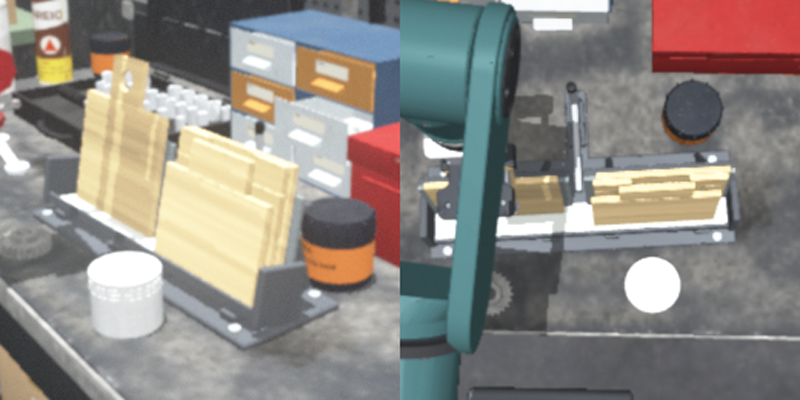

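That used my 12th view, so the rest is numeric. The tab board leans in the left bay and the other three lean in the right bay. Before closing the keeper I'll check edge clearance to the slot and where the post is.

```bash
python3 - <<'E'
from h import *
np.set_printoptions(precision=1,suppress=True)
f=load("pics/top6.npz");im=f["frame"]
hsv=cv2.cvtColor(im,cv2.COLOR_BGR2HSV);m=cv2.inRange(hsv,(12,50,60),(32,255,255));m[:218]=0;m[285:]=0
rk=lambda p:RK.T@(p-O)
n,l,st,c=cv2.connectedComponentsWithStats(m)
for i in range(1,n):
    if st[i,4]>40:
        print(st[i]); 
        for v in range(st[i,1]+2,st[i,1]+st[i,3],6):
            u=np.where(l[v]==i)[0]
            if len(u): print('  row',v,'cols',u.min(),u.max(),'rack y at z25/150',rk(onz(f,u.max(),v,25))[1],rk(onz(f,u.min(),v,25))[1],rk(onz(f,u.max(),v,150))[1],rk(onz(f,u.min(),v,150))[1])
g=cv2.cvtColor(im,cv2.COLOR_BGR2GRAY)[168:188,283:302];b=(g<45).astype(np.uint8)
n,l,st,c=cv2.connectedComponentsWithStats(b)
for i in range(1,n):
    if st[i,4]>8: print('dark',st[i],c[i]+[283,168],rk(onz(f,*(c[i]+[283,168]),130)))
E
```

```text
[248 228  39  32 761]
  row 230 cols 250 253 rack y at z25/150 87.92016134136085 94.08775159004992 74.58915867631312 80.1022138441507
  row 236 cols 252 282 rack y at z25/150 28.905476175628824 90.47871185999117 21.8374028182777 76.87618320131405
  row 242 cols 253 283 rack y at z25/150 27.42700059416926 88.92915446775025 20.515830353793735 75.49107247821269
  row 248 cols 254 285 rack y at z25/150 23.905299062972126 87.38313159323556 17.367869149614425 74.10912117239273
  row 254 cols 258 286 rack y at z25/150 22.435909129688124 79.70168450855503 16.054418119533146 67.24286711868511
[ 304  228   91   38 2167]
  row 230 cols 394 394 rack y at z25/150 -201.224744172833 -201.224744172833 -183.8702641003139 -183.8702641003139
  row 236 cols 329 393 rack y at z25/150 -198.3529336500307 -67.4290318155536 -181.30322426702568 -64.27361229573106
  row 242 cols 306 390 rack y at z25/150 -191.4049468941174 -19.680867797179502 -175.0925921163414 -21.59271882162182
  row 248 cols 304 387 rack y at z25/150 -184.4718002038378 -14.966425030668177 -168.89522513037048 -17.37859596173922
  row 254 cols 305 385 rack y at z25/150 -179.59062704667835 -16.391083215653936 -164.53206613080698 -18.652062397160613
  row 260 cols 306 383 rack y at z25/150 -174.72002713838322 -17.812502002293478 -160.17835829481652 -19.922633215157184
[195 238  17  16  88]
  row 240 cols 195 210 rack y at z25/150 177.0603136384805 207.8936660213474 154.26931858770126 181.83048362006568
  row 246 cols 198 203 rack y at z25/150 191.8353450899381 202.10232679642576 167.47635086675615 176.65374986259192
  row 252 cols 202 203 rack y at z25/150 192.22262800062109 194.27358094278637 167.82253340581346 169.65582911140916
```

```bash
python3 -m pendant '[[0.016,0,0.018,0,0,0],[0.016,0,0.018,0,0,0],[0.016,0,0.018,0,0,0],[0.016,0,0.018,0,0,0],[0.0155,0,0.0185,0,0,0]]'
python3 -m pendant '[[0,0.02,0,0,0,0],[0,0.04,0,0,0,0],[0,0.04,0,0,0,0],[0,0.03,0,0,0,0],[0,0.02,0,0,0,0]]'
python3 -c "
from h import *
todo([137.5,1.3,102])
f=load('pics/top6.npz');print(RK.T@(onz(f,291.8,177.2,130)-O))"
```

```text
time_s: 18.2
ee_pos: [647.2, -79.2, 285.4]
tcp_rot: [-1.245, 1.158, -1.154]
contact_force: [-0.9, -0.4, 0.6]
finger_gap: 39.4
time_s: 18.7
ee_pos: [644.7, -78.3, 131.7]
tcp_rot: [-1.247, 1.162, -1.151]
contact_force: [0.5, -0.5, 0.1]
finger_gap: 39.3
t 18.7 rackpos [136.5   1.7 131.7] q [-0.21  0.34  1.22 -0.    1.59 -0.28] gap 39.3 F rack [ 0.5 -0.5  0.1]
shift tool now [ 0.4 29.7  1.3] in goal axes [ 0.4 29.7  1. ] turn deg [ 0.45  0.01 -0.1 ]
[134.49114753  -0.69848807 130.        ]
```

```bash
python3 -m pendant '[[0,0.015,0,0,0,0],[0,0.014,0,0,0,0],[0,0,0,0,0,0],[0,0,0,0,0,0],[0,0,0,0,0,0]]'
python3 -m pendant '[[0,0,0,0,0,0],[0,0,0,0,0,0],[0,0,0,0,0,0],[0,0,0,0,0,0],[0,0,0,0,0,0]]' 1
python3 -m pendant '[[0,0,-0.006,0,0,0],[0,0,-0.01,0,0,0],[0,0,-0.01,0,0,0],[0,0,-0.01,0,0,0],[0,0,-0.008,0,0,0]]'
python3 -m pendant '[[0,0,-0.006,0,0,0],[0,0,-0.005,0,0,0],[0,0,-0.003,0,0,0],[0,0,0,0,0,0],[0,0,0,0,0,0]]'
python3 -c "
from h import *
todo([80,1.3,102])"
```

```text
time_s: 19.2
ee_pos: [646.8, -78.8, 108.8]
tcp_rot: [-1.242, 1.155, -1.157]
contact_force: [0.3, -0.3, 0.8]
finger_gap: 39.5
time_s: 19.7
ee_pos: [645.9, -78.6, 107.3]
tcp_rot: [-1.243, 1.157, -1.155]
contact_force: [-0.1, -0.3, 0.7]
finger_gap: 11.2
time_s: 20.2
ee_pos: [600.9, -81.9, 107.4]
tcp_rot: [-1.244, 1.157, -1.156]
contact_force: [3.1, -0.3, 0.6]
finger_gap: 11.2
time_s: 20.7
ee_pos: [588.1, -82.9, 107.3]
tcp_rot: [-1.244, 1.157, -1.155]
contact_force: [2.0, -0.0, 1.4]
finger_gap: 11.2
t 20.7 rackpos [ 79.7   1.2 107.3] q [-0.24  0.22  1.41 -0.    1.51 -0.31] gap 11.2 F rack [ 2.  -0.2  1.4]
shift tool now [-0.1  5.3  0.3] in goal axes [-0.1  5.3  0.3] turn deg [0.09 0.   0.01]
```

```bash
python3 -m pendant '[[0,0,-0.002,0,0,0],[0,0,-0.002,0,0,0],[0,0,-0.001,0,0,0],[0,0,0,0,0,0],[0,0,0,0,0,0]]'
python3 -c "
from h import *
todo([80,1.3,102])"
```

```text
time_s: 21.2
ee_pos: [588.0, -82.9, 107.5]
tcp_rot: [-1.236, 1.148, -1.16]
contact_force: [14.6, 1.1, -5.5]
finger_gap: 11.6
t 21.2 rackpos [ 79.6   1.2 107.5] q [-0.24  0.21  1.42  0.    1.5  -0.31] gap 11.6 F rack [14.7  0.1 -5.5]
shift tool now [-0.1  5.5  0.4] in goal axes [-0.1  5.5  0.4] turn deg [-0.55  0.03  0.04]
```

The firm stop comes after 58 mm of travel. I'll relax, release and withdraw, then check.

```bash
python3 -m pendant '[[0,0,0.003,0,0,0],[0,0,0.001,0,0,0],[0,0,0,0,0,0],[0,0,0,0,0,0],[0,0,0,0,0,0]]'
python3 -m pendant '[[0,0,0,0,0,0],[0,0,0,0,0,0],[0,0,0,0,0,0],[0,0,0,0,0,0],[0,0,0,0,0,0]]' 0.58
python3 -m pendant '[[0,-0.02,0,0,0,0],[0,-0.04,0,0,0,0],[0,-0.04,0,0,0,0],[0,-0.04,0,0,0,0],[0,-0.04,0,0,0,0]]'
python3 -m pendant '[[-0.04,0,-0.02,0,0,0],[-0.04,0,-0.02,0,0,0],[-0.04,0,-0.02,0,0,0],[-0.04,0,-0.02,0,0,0],[-0.04,0,-0.02,0,0,0]]'
python3 -m pendant '[[-0.04,0,-0.025,0,0,0],[-0.04,0,-0.025,0,0,0],[-0.04,0,-0.025,0,0,0],[-0.04,0,-0.025,0,0,0],[-0.04,0,-0.025,0,0,0]]'
python3 -m pendant '[[-0.04,0,-0.025,0,0,0],[-0.04,0,-0.025,0,0,0],[-0.04,0,-0.025,0,0,0],[-0.04,0,-0.025,0,0,0],[0,0,0,0,0,0]]'
python3 - <<'E'
from h import *
from station import vision
np.set_printoptions(precision=1,suppress=True)
todo([80,0,250])
rk=lambda p:RK.T@(p-O)
t0=load("pics/top0.npz");s0=load("pics/side0.npz")
f=vision.grab_frame("top");s=vision.grab_frame("side");np.savez("pics/top7.npz",**f);np.savez("pics/side7.npz",**s)
for nm,c,r in(("post",(292.4,204.2),9),("piston",(343.6,304.8),24),("filter",(370,191),24),("gear",(238,310),20)):
    u,v=map(int,c);P=t0["frame"][v-r:v+r,u-r:u+r];W=f["frame"][v-r-10:v+r+10,u-r-10:u+r+10]
    _,q,_,l=cv2.minMaxLoc(cv2.matchTemplate(W,P,cv2.TM_CCOEFF_NORMED));print(nm,'shift px',l[0]-10,l[1]-10,'score',round(q,3))
hsv=cv2.cvtColor(f["frame"],cv2.COLOR_BGR2HSV);m=cv2.inRange(hsv,(12,50,60),(32,255,255));m[:210]=0;m[285:]=0;m[:,:190]=0;m[:,405:]=0
n,l,st,c=cv2.connectedComponentsWithStats(m)
for i in range(1,n):
    if st[i,4]>40:
        x,y,ww,h,a=st[i];print(st[i])
        for v in range(y+1,y+h,5):
            u=np.where(l[v]==i)[0];print('  row',v,u.min(),u.max(),'rack y z25:',rk(onz(f,u.min(),v,25))[1],rk(onz(f,u.max(),v,25))[1],'z150:',rk(onz(f,u.min(),v,150))[1],rk(onz(f,u.max(),v,150))[1])
# bar: bright pixels across the ledge at slot
g=cv2.cvtColor(f["frame"],cv2.COLOR_BGR2GRAY);g0=cv2.cvtColor(t0["frame"],cv2.COLOR_BGR2GRAY)
for v in range(215,271,8): print(v,g0[v,288:304].tolist(),g[v,288:304].tolist())
E
```

```text
time_s: 21.7
ee_pos: [588.0, -82.9, 107.4]
tcp_rot: [-1.242, 1.155, -1.156]
contact_force: [5.7, -1.2, 0.4]
finger_gap: 11.3
time_s: 22.2
ee_pos: [586.5, -82.8, 106.8]
tcp_rot: [-1.244, 1.158, -1.154]
contact_force: [-0.1, -0.9, -0.9]
finger_gap: 39.5
time_s: 22.7
ee_pos: [586.8, -82.7, 288.8]
tcp_rot: [-1.244, 1.157, -1.155]
contact_force: [0.6, -1.5, -0.4]
finger_gap: 39.7
time_s: 23.2
ee_pos: [471.8, 110.7, 287.4]
tcp_rot: [-1.243, 1.158, -1.155]
contact_force: [0.4, 0.2, 0.2]
finger_gap: 39.6
time_s: 23.7
ee_pos: [332.5, 301.0, 287.8]
tcp_rot: [-1.243, 1.157, -1.155]
contact_force: [1.5, 0.3, 0.1]
finger_gap: 39.5
time_s: 24.2
ee_pos: [219.0, 455.3, 286.9]
tcp_rot: [-1.249, 1.153, -1.148]
contact_force: [0.7, -0.1, -0.5]
finger_gap: 39.3
t 24.2 rackpos [-249.7  564.6  286.9] q [ 1.  -0.   1.3  0.   1.8  0.9] gap 39.3 F rack [ 0.7 -0.1 -0.5]
shift tool now [567.1  35.4 325.5] in goal axes [564.6  36.9 329.7] turn deg [ 0.2  0.5 -0. ]
post shift px 0 1 score 0.966
piston shift px 0 0 score 1.0
filter shift px 0 0 score 0.999
gear shift px 0 0 score 1.0
[358 210  20   4  52]
  row 2
[... 2274 characters left out ...]
8, 141, 169, 225, 244, 238, 191, 111, 112, 119, 119, 120, 120]
239 [97, 89, 77, 75, 77, 104, 190, 240, 241, 208, 122, 113, 97, 95, 95, 95] [102, 93, 81, 80, 82, 109, 199, 245, 245, 218, 128, 119, 104, 99, 100, 99]
247 [94, 94, 93, 88, 83, 113, 185, 235, 244, 233, 158, 113, 120, 101, 94, 93] [100, 99, 99, 93, 88, 119, 193, 241, 249, 239, 166, 119, 125, 106, 100, 103]
255 [253, 253, 253, 253, 253, 253, 247, 233, 244, 241, 220, 228, 252, 253, 253, 252] [254, 254, 254, 254, 254, 254, 251, 240, 249, 246, 227, 235, 254, 254, 254, 254]
263 [253, 253, 253, 253, 253, 253, 249, 233, 240, 245, 237, 233, 253, 253, 253, 253] [254, 254, 254, 254, 254, 254, 252, 240, 245, 250, 242, 239, 254, 254, 254, 254]
```

```bash
python3 -c "
from station import job_done
print(job_done())"
```

```text
the job is handed in; nothing more can be done
None
```

The job is done and handed in at about 24 s on the robot's clock.

- **Keeper back:** I gripped the post and drew the keeper back to a firm stop, at about 20 N.
- **Tab board:** It was second from the rear. I gripped its tab beside the hole, slid it about 203 mm along the ledge, and set it back against the wall of the left bay. I then seated it on the ledge and released it.
- **Keeper forward:** I pulled the keeper forward 58 mm to a firm stop, at about 15 N, then withdrew the arm.

**Last checks**
- **Tab board:** it spans about y = +20 to +181 mm, inside its bay (about +9 to +194 mm).
- **Other boards:** the three still lean in the right bay, with their left edges at about y = -17 to -20 mm, clear of the slot.
- **Keeper bar:** it crosses the ledge between the bays again.
- **Bystanders:** the piston, filter and gear show no shift in the top image.

**Disagreements**
- **Keeper travel:** it measured about 55.6 mm going back against 57.8 mm coming forward. The post now sits 1 pixel (about 2 mm) further forward than at the start, so it was probably not quite at its front stop then, or my first grip moved it slightly.
- **Rack position:** my first fix was about 2.5 mm off in x. I corrected it from the back stop.
- **Slide:** the wrist force suggested the board's weight was briefly carried by the gripper near the end, so it may have lifted slightly off the ledge before I pressed it back down.
- **Viewing limit:** I had used all 12 picture views, so the final check was by image measurements, not by eye.

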